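# Clamp a price flag to the cookie riser and hold its mast up at the second stop

### The job

The price card hangs so low that it hides the cookies. First wind the crank of its clamp clockwise until the jaw grips the riser's board firmly, as far as the crank will go; then squeeze the button in the mast's grip and, keeping it squeezed, pull the mast up past the first stop to the second one, the top. Finish still holding it up there with the button pressed in, so I can judge the height from the queue; do not lift or tip the stand, and leave the cookies and the spice jar where they are.

Things in the scene. Friction and masses are not known exactly. Their poses are not given: they have to be found in the camera images.
- riser: Fixed oak cookie riser: a board 360 mm long (its y), 120 mm deep (its x), 18 mm thick, on two cross legs; board top 80 mm above the worktop. Origin on the worktop under the board's centre. The stand sits at its -y end, two cookies on the rest.
- stand: Loose dark steel stand (1.5 kg, rubber-faced foot) resting on the riser's -y end until clamped. Origin on the board's top face; its -x side faces the robot. Board's end face at y = -50 mm. Foot plate 84 (x) by 135 (y) mm. At y = -64 mm, beyond the board's end, stands the clamp's vertical screw with crank; at y = +51 mm the mast, a steel tube 22 mm thick, 112 mm high, with a sliding tube in it.
- crank_axis (a point): Fixed on the stand: point on the clamp screw's vertical axis, 70 mm above the board's top, level with the middle of the crank's knob.
- knob_mid (a point): Middle of the crank's knob: an upright black handle 17 mm thick, 35 mm high (52 to 87 mm above the board's top), 32 mm from the screw's axis, spinning freely on its pin with a little end play. Pinch it from above in any direction and lead it round in a circle without turning the hand; the mast is 115 mm from the screw's axis, so keep the hand's narrow side towards it.
- crank_turn (a joint): Crank angle, rad, growing clockwise seen from above (tightening); starts at 0 to 2.8. At 0 the knob is on the stand's -x side of the axis, at pi/2 on its +y side (towards the mast). The jaw rises 8 mm a turn; its pad meets the board at 9.0 and is then squeezed, 12 N/mm, up to the crank's stop at 11.2 (27 N). Friction 1.6 N at the knob, 2.7 N when tight; it stays where it is left.
- jaw: The clamp's moving lower jaw under the board's end, a dark steel tongue 30 by 58 mm carrying a round rubber pad; climbs the screw as the crank turns clockwise. Axes as the stand's.
- mast: The sliding part of the mast, 0.26 kg: inner tube, black grip block on top, and below the grip a 6 mm arm towards the stand's +y with a black chalk card 128 by 80 mm (a cookie drawn on it) under it (20 to 148 mm beside the mast's axis). Axes as the stand's, origin as point grip_mid.
- grip_mid (a point): Centre of the grip block on top of the mast, 147 mm above the board's top when down. Block 30 (x) by 27 (y) by 44 mm high, nothing above it. Pinch it from above along the stand's x, one finger on the button (-x face), one on the other face: that squeeze presses the button. 39 mm across with the button out, 31 mm with it in.
- button_in (a joint): Travel of the release button, a steel pad 17 wide by 23 high in the middle of the grip's -x face, m: 0 out (9 mm proud), 0.008 fully in. Spring: 2 N to start, 6 N fully in; squeeze with about 20 N. Beyond 0.0055 the pawl is clear of its notch and the mast slides; let go, it springs into the next notch it meets.
- mast_lift (a joint): Height of the sliding mast above its lowest position, m. Notches at 0 (start, latched), 0.035 (first stop) and 0.070 (second stop, where the travel also ends). About 3.5 N pulls it up with the button in; not held, it then sinks back.
- cookie_a: Loose cookie about 94 mm across, 18 thick, lying on the riser under and behind the card. Leave it.
- cookie_b: Loose cookie about 90 mm across, 18 thick, at the riser's +y end. Leave it.
- cinnamon: Loose spice jar, 47 mm across, 97 high, standing behind the riser's right end. Leave it.

How it is judged:
On the way, in this order (a step that is already met when the one before it is completed fails the run):
1. the clamp grips the riser's board firmly (12 N or more), mast still down (contact force between jaw and riser above 12 N and value of joint mast_lift below 0.006 m), for 0.3 s.
2. the fingers press the button in while the mast is still down (value of joint button_in above 0.006 m and value of joint mast_lift below 0.008 m and contact force between the fingers and mast above 2 N), for 0.1 s.
At the end, for the whole second after the job is handed in: Mast within 4 mm of its second stop (70 mm) and at rest, held by the fingers alone with the button at least 6 mm in; the clamp grips the board with 12 N or more, the stand is upright within 0.06 rad, cookies and spice jar within 30 mm of where they were (value of joint mast_lift above 0.066 m and height (world z) of grip_mid above 0.287 m and value of joint button_in above 0.006 m and contact force between the fingers and mast above 2 N and velocity of joint mast_lift between -0.02 and 0.02 m/s and contact force between jaw and riser above 12 N and angle between stand's own z axis and vertical below 0.06 rad and distance of each of cookie_a, cookie_b, cinnamon from where it was at the start of the episode below 0.03 m); the arm keeps its last pose, push and grip.
It fails at once if the stand is tipped or lifted off the board (angle between stand's own z axis and vertical above 0.15 rad or height (world z) of stand above 0.092 m).
It fails at once if a cookie is pushed away (distance of cookie_a from where it was at the start of the episode above 0.04 m).
It fails at once if a cookie is pushed away (distance of cookie_b from where it was at the start of the episode above 0.04 m).
It fails at once if a spice jar is pushed away (distance of cinnamon from where it was at the start of the episode above 0.04 m).
It also fails if it takes over 61 s, if anything falls off the work surface, if the arm or the gripper's body presses on something with over 40 N, if the wrist force passes 120 N, or if a joint passes its speed limit or range.

### The arm

A 6-joint arm with a two-finger parallel gripper is mounted at the origin on a cart in front of the work surface, level with it; the furniture and walls round the work are solid. World frame = base frame: x ahead of the robot, y to its left, z up, the work surface at z = 0. Lengths are in m, angles in rad, forces in N, time in s.
With the tool pointing down it reaches from about 0.35 to 0.975 m from the base axis. Payload 7.1 kg.
Tool frame: the origin (TCP) lies midway between the tips of the shut fingers; the grasp point (between the pads) lies manip.pinch_z behind it (manip.pinch_z is the distance from the TCP to the grasp point, in m); z points along the fingers, y is the line along which they close (so a half turn about z gives the same grasp; the last joint's range is limited). The gripper opens to 88 mm and grips with 3 to 60 N. Pads are 20 mm wide; open, the fingers measure 115 mm over their backs; the gripper's body (75 mm by 178 mm) begins 61 mm behind the grasp point.
Start: joints at [1.238, 0.423, 1.63, -0, 1.089, -0.019], TCP at [0.193, 0.594, 0.223] pointing down, gripper open.
Joint ranges: [-3, 3], [-0.9, 2.11], [0.09, 2.58], [-1.31, 4.45], [0.11, 2.69], [-2.54, 2.54]. Speed limits (rad/s): [2.39, 2.39, 3.01, 3.14, 3.14, 3.14].

### API

Orientations are given as a unit quaternion [x, y, z, w].
In Python, from rig import manip, optics gives the robot as it stands. The module is installed in compiled form; this text tells all that it offers.
- The arm moves only by the tool apply_moves, never from a script. Its argument "rows" is a list of rows, each an object with "offset": the shift along the tool's x, y, z in units of 30 mm (1.0 is 30 mm), a list of three; "rotation": the turn, a rotation vector about the tool's x, y, z in rad, a list of three. A call has 1 to 8 rows; each row is the pose to reach, as a shift and turn from the pose commanded when the call began, along the tool's axes at that moment; what a row does not reach only later rows make up. A row lasts 1/12 s, in which the tool goes at most 41.7 mm and 7.16 degrees, less where a joint would pass 70% of its speed; a pose out of reach is approached as far as the arm can. A call with a gripper value outside its range is refused whole. "claw" is the opening in per cent of the stroke, from 0 (shut) to 100 (fully open), set as the call begins (left out, the last holds). The fingers move at their own pace and stop on an object; "grip_force" is the grip in N (left out, the last holds). Time passes only in rows, so rows that repeat a pose let the fingers close. It gives the time, the measured TCP pose, the force, the opening and the grip force at its end, in the units of the state.
- manip.sense(): the state, without advancing time (a new reading comes with each control period).
- optics.snapshot(name): name is "side" or "top"; returns (picture, depth): 400x640x3 uint8, red, green, blue; 400x640 float32, m along the optical axis (not along the pixel's ray), 0 where there is no reading.
- optics.camera_params(name): a dict with "intrinsics" (3x3 intrinsics, pixels), "T" (4x4, takes a point from camera to world coordinates). Camera axes: x right, y up, looking along -z (the intrinsics and any distortion apply to the point x, -y, -z); pixel columns grow to the right and rows downward; lengths in m; the calibration is good to about 2 mm. A picture is of the moment at which its call begins. camera_params takes no time and is no camera call.
- manip.close_job(): hands the job in; it is judged then, once.
The state is a dict: "t": time; "qpos": joint angles; "dq": joint speeds; "effort": joint torques, N m; "position": TCP position; "orientation": TCP orientation; "contact_force": force on the tool from outside, world axes, zero at the start; "torque": the same for the moment, N m; "opening": finger opening in m; "finger_force": force on a finger pad.
Only numpy, scipy, OpenCV 4.12 (cv2) and the standard library are available. Lean on these libraries where they do the work, as an engineer would, in place of code of your own. Each camera call takes 0.05 s, during which the arm holds its last target. There are 200 camera calls.

## Working session

There is one attempt and no reset: what is moved stays moved. The work goes in short steps, Python scripts to look and compute and a tool call to move; the robot and the scene stay as the last step left them, time stands still between calls to the robot, and variables do not carry over. Pictures are saved under pics/ and viewed, at most 10 in all, crops included, and the job is handed in when it is done.

Besides the shell and the picture viewer there is one more tool, called after "Call:" in YAML: its name, and indented under it one key for each argument. apply_moves: Moves the arm, as the interface text tells. Its arguments: {"type":"object","properties":{"rows":{"type":"array","items":{"type":"object","properties":{"offset":{"type":"array","items":{"type":"number"}},"rotation":{"type":"array","items":{"type":"number"}}}}},"claw":{"type":"number"},"grip_force":{"type":"number"}},"required":["rows"]}

```bash
mkdir -p pics; ls; python3 - <<'E'
from rig import manip, optics
import cv2,numpy as np
print(manip.sense(), manip.pinch_z)
for n in("side","top"):
    p,d=optics.snapshot(n); cv2.imwrite(f"pics/{n}0.png",p[:,:,::-1]); np.savez(f"{n}0.npz",p=p,d=d)
    c=optics.camera_params(n); print(n,c["intrinsics"],np.round(c["T"],4),c.keys())
E
```

```text
pics
{'t': 0.0, 'qpos': array([ 1.23796254e+00,  4.23823865e-01,  1.63070305e+00,  1.52982797e-05,
        1.08862378e+00, -1.89706706e-02]), 'dq': array([ 0.0004858 ,  0.00061921, -0.00081865, -0.00135327,  0.00157094,
       -0.0002173 ]), 'effort': array([-8.06596818e-04, -5.44641030e+01, -2.73656040e+01,  6.42968039e-02,
        2.29806761e-02, -1.26477325e-04]), 'position': array([0.19272636, 0.59394052, 0.22190718]), 'orientation': array([ 1.56291671e-01,  9.87710639e-01, -7.65815212e-04, -1.42995846e-04]), 'contact_force': array([ 0.08571256,  0.32562766, -0.14291765]), 'torque': array([-0.00431723, -0.01560021, -0.03058564]), 'finger_force': 0.0, 'opening': 0.0878379131142272} 0.0187
side [[503.05314986   0.         317.54734183]
 [  0.         503.05314986 205.07840108]
 [  0.           0.           1.        ]] [[ 0.9202  0.1849 -0.3451  0.0677]
 [-0.3907  0.4901 -0.7792 -1.0328]
 [ 0.0251  0.8518  0.5232  0.8198]
 [ 0.      0.      0.      1.    ]] dict_keys(['intrinsics', 'T'])
top [[476.21571342   0.         312.95049275]
 [  0.         476.21571342 202.03457461]
 [  0.           0.           1.        ]] [[ 0.0222  0.9912 -0.1305  0.3805]
 [-0.9996  0.0195 -0.0222 -0.0653]
 [-0.0194  0.131   0.9912  1.2017]
 [ 0.      0.      0.      1.    ]] dict_keys(['intrinsics', 'T'])
```

View pics/side0.png

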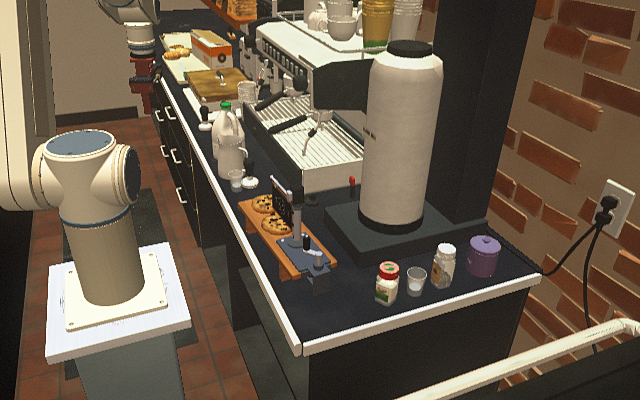

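View pics/top0.png

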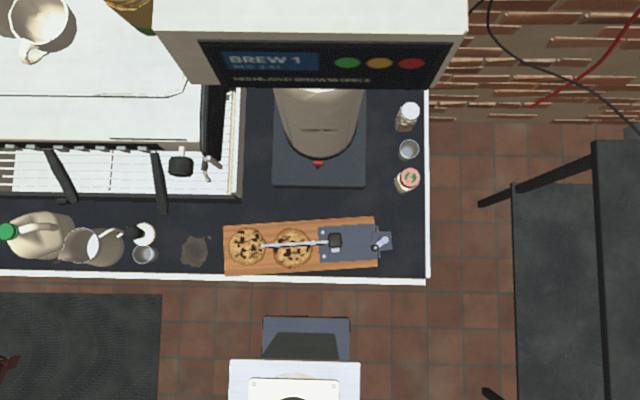

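Side view: the stand is on the riser near (300,250), with the mast and card at about (290,205). Top view: grip block at about (335,241), crank at about (381,243), cookies at (245,245) and (293,247). I'll zoom in on both.

```bash
cat > h.py <<'E'
import numpy as np,cv2
from rig import manip,optics
def world(n,u,v,d=None,z=None):
    c=optics.camera_params(n);K=c["intrinsics"];T=c["T"]
    r=np.array([(u-K[0,2])/K[0,0],-(v-K[1,2])/K[1,1],-1.])
    if d is None:
        R=T[:3,:3]@r; d=(z-T[2,3])/R[2]
    return T[:3,:3]@(r*d)+T[:3,3]
def cloud(n,d,u0,u1,v0,v1):
    vv,uu=np.mgrid[v0:v1,u0:u1]; dd=d[v0:v1,u0:u1]
    c=optics.camera_params(n);K=c["intrinsics"];T=c["T"]
    r=np.stack([(uu-K[0,2])/K[0,0],-(vv-K[1,2])/K[1,1],-np.ones_like(uu)],-1)*dd[...,None]
    return r@T[:3,:3].T+T[:3,3]
E
python3 - <<'E'
from h import *
a=np.load("top0.npz");p=a["p"][205:285,215:405];t=cv2.resize(p,None,fx=4,fy=4,interpolation=cv2.INTER_CUBIC)
s=np.load("side0.npz");q=s["p"][165:295,230:350];q=cv2.resize(q,None,fx=2.2,fy=2.2,interpolation=cv2.INTER_CUBIC)
im=np.zeros((320+286,760,3),np.uint8);im[:320]=t;im[320:,:q.shape[1]]=q[:286]
cv2.imwrite("pics/crop0.png",im[:600,:,::-1])
P=cloud("top",a["d"],215,405,205,285);Z=P[...,2]
for lo,hi,nm in[(.218,.24,"grip"),(.155,.175,"knob"),(.07,.09,"board"),(.195,.21,"arm")]:
    m=(Z>lo)&(Z<hi)
    if nm!="board": m&=(np.arange(215,405)[None]>(320 if nm=="grip" else 365 if nm=="knob" else 0))
    if m.sum():
        Q=P[m]; print(nm,m.sum(),Q.mean(0),np.median(Q,0),Q.min(0),Q.max(0))
        if nm in("board","arm"):
            r=cv2.minAreaRect(Q[:,:2].astype(np.float32)*1000);print(r)
E
```

```text
grip 43 [ 0.41248648 -0.08864436  0.23570389] [ 0.41101889 -0.08837685  0.237083  ] [ 0.4067872  -0.10060891  0.22003116] [ 0.43897645 -0.07368529  0.23977942]
knob 45 [ 0.41929733 -0.17627437  0.16580851] [ 0.41925409 -0.17615697  0.16613728] [ 0.41280102 -0.1830536   0.15520229] [ 0.42595773 -0.16954752  0.17324681]
board 5062 [ 0.42390198 -0.03172835  0.08215999] [ 0.42420987 -0.04848833  0.08097497] [ 0.34976161 -0.22416367  0.07141895] [0.4983971  0.17535208 0.08999773]
((424.986572265625, -26.27203369140625), (120.29888916015625, 395.56109619140625), 5.015558242797852)
arm 220 [ 0.42329247 -0.00293187  0.20001512] [ 0.42325697 -0.00302822  0.20004337] [ 0.41486429 -0.07428714  0.19525767] [0.43058204 0.06657544 0.20495464]
((422.8466796875, -3.9556045532226562), (8.531213760375977, 141.2128143310547), 4.297308921813965)
```

View pics/crop0.png

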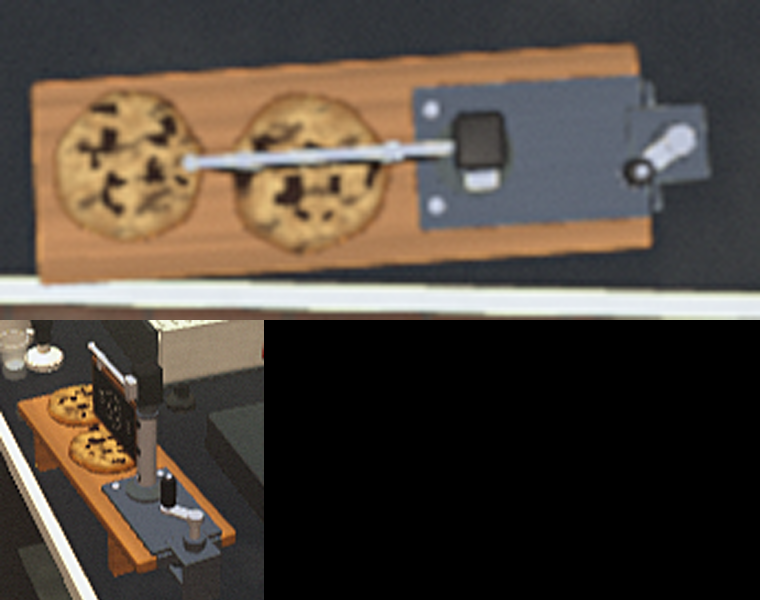

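The crop shows the knob's black top at top-view pixel (374.5,248) and the screw end of the crank at (386,239). The grip block is at (335,239) with its button plate below it at about (335,250), towards the robot.

```bash
python3 - <<'E'
from h import *
a=np.load("top0.npz");P=cloud("top",a["d"],215,405,205,285);Z=P[...,2]
hsv=cv2.cvtColor(a["p"],cv2.COLOR_RGB2HSV)[205:285,215:405]
U=np.arange(215,405)[None]+0*Z; V=np.arange(205,285)[:,None]+0*Z
m=(Z>.242)&(Z<.262)&(U>322)&(U<350)
Q=P[m];print("grip",m.sum(),Q.mean(0),cv2.minAreaRect(Q[:,:2].astype(np.float32)*1000),U[m].mean(),V[m].mean())
m=(Z>.13)&(Z<.18)&(U>366)
for z0,z1 in[(.1,.115),(.115,.13),(.13,.145),(.145,.16),(.16,.18)]:
    k=(Z>z0)&(Z<z1)&(U>366)&(P[...,1]<-.15)
    if k.any():print(z0,k.sum(),P[k].mean(0),P[k].min(0),P[k].max(0))
# wood mask on plane
w=((hsv[...,0]>6)&(hsv[...,0]<18)&(hsv[...,1]>110)&(hsv[...,2]>110)&(Z>.07)).astype(np.uint8)
c=max(cv2.findContours(w,0,2)[0],key=cv2.contourArea)[:,0]
q=np.array([world("top",x+215,y+205,z=.08)[:2] for x,y in cv2.convexHull(c)[:,0]],np.float32)
print("board",cv2.minAreaRect(q*1000))
# stand plate: bluish grey
w=((hsv[...,0]>95)&(hsv[...,0]<130)&(Z>.07)&(Z<.1)&(P[...,1]<-.03)&(U<377)).astype(np.uint8)
c=max(cv2.findContours(w,0,2)[0],key=cv2.contourArea)[:,0]
q=np.array([world("top",x+215,y+205,z=.085)[:2] for x,y in cv2.convexHull(c)[:,0]],np.float32)
print("plate",cv2.minAreaRect(q*1000))
print("knob",world("top",374.3,247.7,z=.167),"grip",world("top",335.2,239.5,z=.249))
for v in (.13,.14):print("screw",world("top",386,238.7,z=v))
E
```

```text
grip 193 [ 0.43009756 -0.08801529  0.24773653] ((429.7725524902344, -88.78292846679688), (30.068025588989258, 26.159448623657227), 1.0304784774780273) 334.16062176165804 240.1761658031088
0.1 16 [ 0.44185713 -0.19957818  0.10364935] [ 0.42900838 -0.20826017  0.10116535] [ 0.44960356 -0.19208091  0.10825153]
0.115 27 [ 0.42924152 -0.18909245  0.1284261 ] [ 0.41166893 -0.2070549   0.12337936] [ 0.44109472 -0.16960186  0.12997727]
0.13 64 [ 0.4348706  -0.19670119  0.13310072] [ 0.41161059 -0.2089246   0.13022925] [ 0.44565333 -0.16879299  0.14341025]
0.145 5 [ 0.41787849 -0.17065645  0.15314275] [ 0.41307997 -0.17309869  0.14544696] [ 0.42376225 -0.16942313  0.15867985]
0.16 42 [ 0.41943908 -0.17662305  0.16640528] [ 0.41280102 -0.1830536   0.16140553] [ 0.42595773 -0.16954752  0.17324681]
board ((423.91827392578125, -9.526123046875), (119.70291900634766, 358.12225341796875), 4.827000617980957)
plate ((433.86334228515625, -124.43946838378906), (80.51111602783203, 135.781982421875), 4.607182502746582)
knob [ 0.41991147 -0.17679431  0.167     ] grip [ 0.43141137 -0.09003453  0.249     ]
screw [ 0.44197563 -0.20682474  0.13      ]
screw [ 0.44140181 -0.20550395  0.14      ]
```

```bash
cat >> h.py <<'E'
from scipy.spatial.transform import Rotation as Rn
YAW=np.radians(4.7)
SX=np.array([np.cos(YAW),np.sin(YAW),0]);SY=np.array([-np.sin(YAW),np.cos(YAW),0])
RT=Rn.from_matrix(np.stack([np.cross(SX,[0,0,-1.]),SX,[0,0,-1.]],1))  # tool y along stand x
def rel(p,R=RT):
    s=manip.sense();R0=Rn.from_quat(s["orientation"])
    return np.round(R0.inv().apply(np.array(p)-s["position"])/.03,2),np.round((R0.inv()*R).as_rotvec(),3)
E
python3 - <<'E'
from h import *
a=np.load("top0.npz");P=cloud("top",a["d"],0,640,0,400)
for y0,y1 in[(-.3,-.15),(-.15,0),(0,.15),(.15,.3),(.3,.45),(.45,.65)]:
    k=(P[...,1]>y0)&(P[...,1]<y1)&(P[...,2]>.2)&(P[...,0]>.3)&(a["d"]>0)
    k&=~((P[...,0]<.46)&(P[...,1]<.09)&(P[...,2]<.26))
    if k.any():print(y0,np.percentile(P[k],2,axis=0),P[k].max(0))
    k&=(P[...,0]<.55)
    if k.any():print("  near",k.sum(),P[k].min(0),P[k].max(0))
for p in[(.193,.594,.40),(.38,.25,.40),(.4195,-.1767,.30)]:print(rel(p))
E
```

```text
-0.3 [ 0.55269491 -0.17331541  0.75136591] [ 0.58818143 -0.15000893  0.85599043]
-0.15 [ 0.55251946 -0.14642214  0.24997847] [ 6.95493404e-01 -2.08284263e-06  8.56394086e-01]
0 [0.55249411 0.00146806 0.32647963] [0.72334722 0.14992028 0.85601308]
  near 44 [0.5467229  0.1225772  0.36872153] [0.54997083 0.12978286 0.44173284]
0.15 [0.51968877 0.15620077 0.24758972] [0.80086833 0.29998728 0.5781805 ]
  near 798 [0.47634983 0.16314725 0.22912421] [0.5499152  0.28513645 0.42017853]
0.3 [0.57280412 0.3036242  0.39441485] [0.82479474 0.44998535 0.53161233]
  near 65 [0.49548436 0.44247103 0.22546085] [0.52277337 0.44971062 0.24722737]
0.45 [0.43061026 0.45076875 0.20247656] [0.75558551 0.6227489  0.50501801]
  near 499 [0.41778402 0.45003085 0.20009217] [0.54957495 0.6227489  0.25774547]
(array([-0.01, -0.01, -5.93]), array([-1.000e-03,  1.000e-03,  1.175e+00]))
(array([-9.48, -8.99, -5.92]), array([-1.000e-03,  1.000e-03,  1.175e+00]))
(array([-15.12, -22.11,  -2.57]), array([-1.000e-03,  1.000e-03,  1.175e+00]))
```

Call:
apply_moves:
  rows:
    - {"offset": [0,0,-1.4],"rotation": [0,0,0]}
    - {"offset": [0,0,-2.8],"rotation": [0,0,0]}
    - {"offset": [0,0,-4.2],"rotation": [0,0,0]}
    - {"offset": [0,0,-5.3],"rotation": [0,0,0]}
    - {"offset": [-0.8,-1.05,-5.3],"rotation": [0,0,0.1]}
    - {"offset": [-1.64,-2.1,-5.3],"rotation": [0,0,0.2]}
    - {"offset": [-2.46,-3.15,-5.3],"rotation": [0,0,0.3]}
    - {"offset": [-3.3,-4.2,-5.3],"rotation": [0,0,0.4]}
  claw: 80
  grip_force: 12

```text
t: 0.77
position: [0.2481, 0.4423, 0.3813]
orientation: [0.351, 0.936, -0.0, 0.0]
contact_force: [0.6, -0.2, 0.9]
opening: 0.0704
finger_force: 0.0
```

```bash
python3 - <<'E'
from h import *
print(manip.sense()["position"],manip.sense()["t"]);
for p in[(.33,.22,.38),(.36,0,.36),(.4195,-.1767,.30)]:print(rel(p))
E
```

```text
[0.2481115  0.44229977 0.38131837] 0.7667
(array([-6.93, -3.79,  0.05]), array([-0.   ,  0.   ,  0.771]))
(array([-12.51,  -8.65,   0.72]), array([-0.   ,  0.   ,  0.771]))
(array([-17.87, -11.78,   2.72]), array([-0.   ,  0.   ,  0.771]))
```

Call:
apply_moves:
  rows:
    - {"offset": [-1.1,-0.63,0],"rotation": [0,0,0.1]}
    - {"offset": [-2.3,-1.26,0],"rotation": [0,0,0.2]}
    - {"offset": [-3.4,-1.9,0],"rotation": [0,0,0.3]}
    - {"offset": [-4.6,-2.5,0],"rotation": [0,0,0.4]}
    - {"offset": [-5.8,-3.15,0],"rotation": [0,0,0.5]}
    - {"offset": [-6.9,-3.8,0],"rotation": [0,0,0.6]}
    - {"offset": [-7.8,-4.6,0.1],"rotation": [0,0,0.7]}
    - {"offset": [-8.7,-5.4,0.2],"rotation": [0,0,0.771]}

```text
t: 1.43
position: [0.3393, 0.149, 0.3756]
orientation: [0.678, 0.735, 0.0, 0.0]
contact_force: [0.8, 0.5, -0.3]
opening: 0.0704
finger_force: 0.0
```

```bash
python3 - <<'E'
from h import *
print(manip.sense()["position"],manip.sense()["qpos"]);
for p in[(.36,0,.36),(.4195,-.1767,.30),(.4195,-.1767,.136)]:print(rel(p))
E
```

```text
[0.33932527 0.14895766 0.37555776] [ 3.81593336e-01 -1.51580319e-01  1.94761987e+00 -6.99572399e-05
  1.34530640e+00  3.00745033e-01]
(array([-5.  ,  0.29,  0.52]), array([ 0.   , -0.   , -0.001]))
(array([-11.04,   1.79,   2.52]), array([ 0.   , -0.   , -0.001]))
(array([-11.04,   1.78,   7.99]), array([ 0.   , -0.   , -0.001]))
```

Call:
apply_moves:
  rows:
    - {"offset": [-1.3,0.1,0],"rotation": [0,0,0]}
    - {"offset": [-2.6,0.2,0],"rotation": [0,0,0]}
    - {"offset": [-3.9,0.4,0.4],"rotation": [0,0,0]}
    - {"offset": [-5.2,0.6,0.8],"rotation": [0,0,0]}
    - {"offset": [-6.5,0.8,1.2],"rotation": [0,0,0]}
    - {"offset": [-7.8,1.1,1.6],"rotation": [0,0,0]}
    - {"offset": [-9.1,1.4,2.0],"rotation": [0,0,0]}
    - {"offset": [-10.1,1.6,2.3],"rotation": [0,0,0]}

```text
t: 2.1
position: [0.4132, -0.1497, 0.3057]
orientation: [0.677, 0.736, -0.0, -0.0]
contact_force: [0.8, 0.6, 0.6]
opening: 0.0704
finger_force: 0.0
```

Call:
apply_moves:
  rows:
    - {"offset": [-0.9,0.18,0.2],"rotation": [0,0,0]}
    - {"offset": [-0.94,0.18,0.22],"rotation": [0,0,0]}
    - {"offset": [-0.94,0.18,0.22],"rotation": [0,0,0]}

```text
t: 2.35
position: [0.4206, -0.1755, 0.2992]
orientation: [0.677, 0.736, -0.0, -0.001]
contact_force: [0.0, 0.4, 0.1]
opening: 0.0702
finger_force: 0.0
```

```bash
python3 - <<'E'
from h import *
s=manip.sense();print(s["position"],s["opening"])
im=[]
for n in("top","side"):
    p,d=optics.snapshot(n);np.savez(f"{n}1.npz",p=p,d=d)
    p=p[195:285,320:420] if n=="top" else p[150:300,235:365]
    im.append(cv2.resize(p,(390,390*p.shape[0]//p.shape[1]),interpolation=cv2.INTER_CUBIC)[:351])
h=min(len(i) for i in im)
cv2.imwrite("pics/near1.png",np.hstack([i[:h] for i in im])[:,:,::-1])
print(rel((.4195,-.1767,.136)))
E
```

```text
[ 0.42058947 -0.17550572  0.29916991] 0.07019100978426077
(array([-0.09, -0.04,  5.46]), array([-0.001, -0.001,  0.004]))
```

View pics/near1.png

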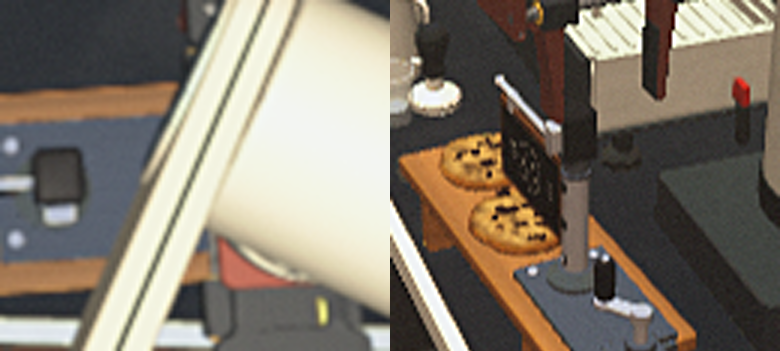

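The side view (right half) shows both fingers open above the knob. The knob is at side pixel about (306,243), upright and unobstructed. I'll cross-check its position from this view.

```bash
python3 - <<'E'
from h import *
a=np.load("side1.npz");p=a["p"];sub=p[230:262,296:316].max(2)
m=(sub<55);n,l,st,c=cv2.connectedComponentsWithStats(m.astype(np.uint8));print(st,c+[296,230])
print(world("side",306.3,242.7,z=.15))
P=cloud("side",a["d"],302,311,236,250)
k=np.abs(P[...,2]-.15)<.012
print(P[k].mean(0),k.sum())
E
```

```text
[[  0   0  20  32 531]
 [ 14   0   6   6  21]
 [  7   6   7  14  87]
 [  3  17   1   1   1]] [[305.11487759 246.45762712]
 [313.33333333 231.66666667]
 [306.03448276 242.97701149]
 [299.         247.        ]]
[ 0.42186101 -0.1762801   0.15      ]
[ 0.41851904 -0.18237597  0.1495838 ] 58
```

Call:
apply_moves:
  rows:
    - {"offset": [-0.04,-0.02,1.2],"rotation": [0,0,0]}
    - {"offset": [-0.04,-0.02,2.4],"rotation": [0,0,0]}
    - {"offset": [-0.04,-0.02,3.4],"rotation": [0,0,0]}
    - {"offset": [-0.04,-0.02,4.2],"rotation": [0,0,0]}
    - {"offset": [-0.04,-0.02,4.9],"rotation": [0,0,0]}
    - {"offset": [-0.04,-0.02,5.35],"rotation": [0,0,0]}
    - {"offset": [-0.04,-0.02,5.45],"rotation": [0,0,0]}

```text
t: 3.03
position: [0.4192, -0.174, 0.1351]
orientation: [0.675, 0.738, -0.0, -0.002]
contact_force: [-0.8, 0.2, 0.0]
opening: 0.0698
finger_force: 0.0
```

Call:
apply_moves:
  rows:
    - {"offset": [0,0,0],"rotation": [0,0,0]}
    - {"offset": [0,0,0],"rotation": [0,0,0]}
    - {"offset": [0,0,0],"rotation": [0,0,0]}
    - {"offset": [0,0,0],"rotation": [0,0,0]}
    - {"offset": [0,0,0],"rotation": [0,0,0]}
    - {"offset": [0,0,0],"rotation": [0,0,0]}
    - {"offset": [0,0,0],"rotation": [0,0,0]}
    - {"offset": [0,0,0],"rotation": [0,0,0]}
  claw: 0
  grip_force: 12

```text
t: 3.7
position: [0.4206, -0.176, 0.1368]
orientation: [0.676, 0.737, 0.0, 0.0]
contact_force: [-0.7, -0.1, 0.2]
opening: 0.0202
finger_force: 0.0
```

```bash
python3 - <<'E'
from h import *
s=manip.sense();print(s)
im=[]
p,d=optics.snapshot("side");np.savez("side2.npz",p=p,d=d)
p=p[180:300,235:365]
cv2.imwrite("pics/near2.png",cv2.resize(p,None,fx=3.5,fy=3.5,interpolation=cv2.INTER_CUBIC)[:,:,::-1])
E
```

```text
{'t': 3.7, 'qpos': array([-4.22367920e-01,  3.12888034e-01,  2.05759385e+00,  2.86479122e-05,
        7.70781388e-01, -5.08256669e-01]), 'dq': array([0.00134399, 0.00502988, 0.00063364, 0.00090695, 0.00038594,
       0.00042818]), 'effort': array([ 2.03546451e-02, -4.00120819e+01, -1.96529156e+01,  4.01624548e-02,
        4.81880852e-02,  3.85193580e-04]), 'position': array([ 0.42061876, -0.17597938,  0.13676474]), 'orientation': array([6.76105487e-01, 7.36804821e-01, 6.12944895e-05, 1.53187368e-04]), 'contact_force': array([-0.70228075, -0.10089497,  0.20467878]), 'torque': array([-0.09247757,  0.01928765,  0.00756119]), 'finger_force': 0.0, 'opening': 0.020243299283992173}
```

View pics/near2.png

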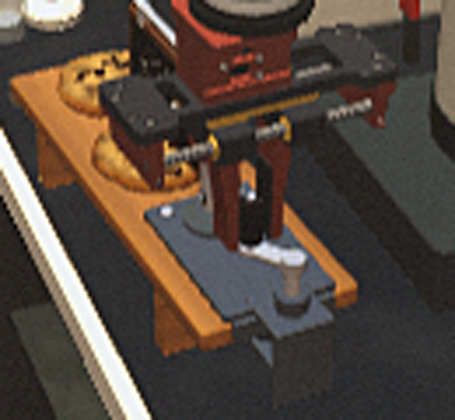

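The fingers straddle the knob at about (255,210), just above the crank arm, and are still closing. Next I'll finish the squeeze and work out the circle.

```bash
python3 - <<'E'
import numpy as np
def tab(a0,angs):
    a=np.radians(angs);b=np.radians(a0);r=32/30
    print(a0,[[round(float(r*(np.sin(x)-np.sin(b))),2),round(float(-r*(np.cos(x)-np.cos(b))),2)] for x in a])
tab(60,range(70,121,10))
for a0 in (120,240,360,480,600): tab(a0,range(a0+15,a0+121,15))
E
```

```text
60 [[0.08, 0.17], [0.13, 0.35], [0.14, 0.53], [0.13, 0.72], [0.08, 0.9], [0.0, 1.07]]
120 [[-0.17, 0.22], [-0.39, 0.39], [-0.65, 0.5], [-0.92, 0.53], [-1.2, 0.5], [-1.46, 0.39], [-1.68, 0.22], [-1.85, 0.0]]
240 [[-0.11, -0.26], [-0.14, -0.53], [-0.11, -0.81], [-0.0, -1.07], [0.17, -1.29], [0.39, -1.46], [0.65, -1.56], [0.92, -1.6]]
360 [[0.28, 0.04], [0.53, 0.14], [0.75, 0.31], [0.92, 0.53], [1.03, 0.79], [1.07, 1.07], [1.03, 1.34], [0.92, 1.6]]
480 [[-0.17, 0.22], [-0.39, 0.39], [-0.65, 0.5], [-0.92, 0.53], [-1.2, 0.5], [-1.46, 0.39], [-1.68, 0.22], [-1.85, 0.0]]
600 [[-0.11, -0.26], [-0.14, -0.53], [-0.11, -0.81], [-0.0, -1.07], [0.17, -1.29], [0.39, -1.46], [0.65, -1.56], [0.92, -1.6]]
```

Call:
apply_moves:
  rows:
    - {"offset": [0,0,0],"rotation": [0,0,0]}
    - {"offset": [0,0,0],"rotation": [0,0,0]}
    - {"offset": [0,0,0],"rotation": [0,0,0]}

```text
t: 4.0
position: [0.4209, -0.1761, 0.1367]
orientation: [0.676, 0.737, 0.0, 0.0]
contact_force: [1.1, 0.6, 1.7]
opening: 0.0158
finger_force: 12.0
```

Call:
apply_moves:
  rows:
    - {"offset": [0.08,0.17,0],"rotation": [0,0,0]}
    - {"offset": [0.13,0.35,0],"rotation": [0,0,0]}
    - {"offset": [0.14,0.53,0],"rotation": [0,0,0]}
    - {"offset": [0.13,0.72,0],"rotation": [0,0,0]}
    - {"offset": [0.08,0.9,0],"rotation": [0,0,0]}
    - {"offset": [0,1.07,0],"rotation": [0,0,0]}
    - {"offset": [0,1.07,0],"rotation": [0,0,0]}

```text
t: 4.58
position: [0.4542, -0.1717, 0.1368]
orientation: [0.676, 0.737, 0.001, -0.0]
contact_force: [4.4, 8.0, 4.6]
opening: 0.016
finger_force: 12.0
```

```bash
cat >> h.py <<'E'
def circ(cmd,C,angs):
    out=[]
    for a in np.radians(angs):
        p=np.array(C)+.032*(-np.cos(a)*SX+np.sin(a)*SY)[:2]
        d=(p-cmd)/.03; out.append([round(float(d@SY[:2]),2),round(float(d@SX[:2]),2)])
    p=np.array(cmd)+.03*(out[-1][0]*SY+out[-1][1]*SX)[:2]
    print(out,"cmd end",np.round(p,4))
E
python3 - <<'E'
from h import *
s=manip.sense();print(s["position"],s["contact_force"],s["torque"])
circ([.4528,-.1735],[.441,-.201],range(130,201,10))
E
```

```text
[ 0.45417862 -0.17172705  0.13675336] [4.37971972 8.0217574  4.64328757] [ 1.32151071 -0.83337771 -0.01743719]
[[-0.06, 0.22], [-0.2, 0.35], [-0.35, 0.46], [-0.52, 0.54], [-0.7, 0.58], [-0.88, 0.6], [-1.07, 0.58], [-1.25, 0.54]] cmd end [ 0.472  -0.2095]
```

Call:
apply_moves:
  rows:
    - {"offset": [-0.06,0.22,0],"rotation": [0,0,0]}
    - {"offset": [-0.2,0.35,0],"rotation": [0,0,0]}
    - {"offset": [-0.35,0.46,0],"rotation": [0,0,0]}
    - {"offset": [-0.52,0.54,0],"rotation": [0,0,0]}
    - {"offset": [-0.7,0.58,0],"rotation": [0,0,0]}
    - {"offset": [-0.88,0.6,0],"rotation": [0,0,0]}
    - {"offset": [-1.07,0.58,0],"rotation": [0,0,0]}
    - {"offset": [-1.25,0.54,0],"rotation": [0,0,0]}

```text
t: 5.25
position: [0.4722, -0.2099, 0.1367]
orientation: [0.676, 0.737, 0.0, 0.0]
contact_force: [0.9, 0.7, 2.8]
opening: 0.0156
finger_force: 12.0
```

```bash
python3 - <<'E'
from h import *
s=manip.sense();print(s["position"],s["contact_force"],s["torque"],s["dq"])
p,d=optics.snapshot("side");np.savez("side3.npz",p=p,d=d)
print(manip.sense()["position"],manip.sense()["contact_force"])
p=p[180:300,235:365]
cv2.imwrite("pics/near3.png",cv2.resize(p,None,fx=3.5,fy=3.5,interpolation=cv2.INTER_CUBIC)[:,:,::-1])
circ([.472,-.2095],[.441,-.201],range(210,281,10))
E
```

```text
[ 0.47221311 -0.20992713  0.13666525] [0.90686477 0.6739791  2.79885285] [ 0.23532797 -0.0390054   0.00649028] [-0.12498275  0.01966293 -0.03194741 -0.0029953   0.02473057 -0.12266466]
[ 0.47194406 -0.21062539  0.13668769] [ 1.47662369 -0.11643814  4.55780913]
[[-0.17, -0.08], [-0.32, -0.19], [-0.45, -0.32], [-0.56, -0.47], [-0.64, -0.64], [-0.68, -0.82], [-0.7, -1.01], [-0.68, -1.19]] cmd end [ 0.4381 -0.2328]
```

View pics/near3.png

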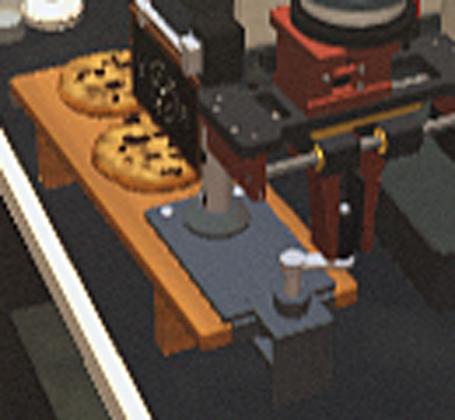

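The crank arm has followed to about 200°: the knob is between the fingers at about (345,215), on the +x side of the screw at (292,265), and the stand hasn't moved. I'll keep winding.

Call:
apply_moves:
  rows:
    - {"offset": [-0.17,-0.08,0],"rotation": [0,0,0]}
    - {"offset": [-0.32,-0.19,0],"rotation": [0,0,0]}
    - {"offset": [-0.45,-0.32,0],"rotation": [0,0,0]}
    - {"offset": [-0.56,-0.47,0],"rotation": [0,0,0]}
    - {"offset": [-0.64,-0.64,0],"rotation": [0,0,0]}
    - {"offset": [-0.68,-0.82,0],"rotation": [0,0,0]}
    - {"offset": [-0.7,-1.01,0],"rotation": [0,0,0]}
    - {"offset": [-0.68,-1.19,0],"rotation": [0,0,0]}

```text
t: 5.97
position: [0.4374, -0.2325, 0.1366]
orientation: [0.676, 0.737, 0.0, -0.0]
contact_force: [1.9, 3.2, 3.5]
opening: 0.0156
finger_force: 12.0
```

```bash
python3 - <<'E'
from h import *
s=manip.sense();print(s["position"],s["contact_force"],s["torque"])
circ([.4381,-.2328],[.441,-.201],range(292,377,12))
circ([.4381,-.2328],[.441,-.202],range(292,377,12))
E
```

```text
[ 0.43738248 -0.23254829  0.13662043] [1.86062395 3.1777856  3.48134985] [ 0.29184033 -0.33606374 -0.00196058]
[[0.06, -0.22], [0.16, -0.41], [0.31, -0.58], [0.48, -0.72], [0.68, -0.82], [0.9, -0.87], [1.12, -0.88], [1.34, -0.84]] cmd end [ 0.4097 -0.1948]
[[0.03, -0.22], [0.13, -0.42], [0.27, -0.59], [0.45, -0.72], [0.65, -0.82], [0.87, -0.88], [1.09, -0.88], [1.31, -0.84]] cmd end [ 0.4098 -0.1957]
```

Call:
apply_moves:
  rows:
    - {"offset": [0.06,-0.22,0],"rotation": [0,0,0]}
    - {"offset": [0.16,-0.41,0],"rotation": [0,0,0]}
    - {"offset": [0.31,-0.58,0],"rotation": [0,0,0]}
    - {"offset": [0.48,-0.72,0],"rotation": [0,0,0]}
    - {"offset": [0.68,-0.82,0],"rotation": [0,0,0]}
    - {"offset": [0.9,-0.87,0],"rotation": [0,0,0]}
    - {"offset": [1.12,-0.88,0],"rotation": [0,0,0]}
    - {"offset": [1.34,-0.84,0],"rotation": [0,0,0]}

```text
t: 6.63
position: [0.4094, -0.1943, 0.1366]
orientation: [0.676, 0.737, -0.0, 0.0]
contact_force: [4.4, -1.7, 2.0]
opening: 0.0159
finger_force: 12.0
```

```bash
python3 - <<'E'
from h import *
s=manip.sense();print(s["position"],s["contact_force"],s["torque"])
circ([.4097,-.1948],[.441,-.201],range(388,473,12))
E
```

```text
[ 0.40935154 -0.19425118  0.13663944] [ 4.37036566 -1.66116127  2.01305774] [-0.4944776  -0.65396835 -0.00950188]
[[0.21, 0.08], [0.39, 0.21], [0.55, 0.37], [0.67, 0.56], [0.74, 0.76], [0.77, 0.99], [0.76, 1.21], [0.7, 1.42]] cmd end [ 0.4504 -0.1704]
```

Call:
apply_moves:
  rows:
    - {"offset": [0.21,0.08,0],"rotation": [0,0,0]}
    - {"offset": [0.39,0.21,0],"rotation": [0,0,0]}
    - {"offset": [0.55,0.37,0],"rotation": [0,0,0]}
    - {"offset": [0.67,0.56,0],"rotation": [0,0,0]}
    - {"offset": [0.74,0.76,0],"rotation": [0,0,0]}
    - {"offset": [0.77,0.99,0],"rotation": [0,0,0]}
    - {"offset": [0.76,1.21,0],"rotation": [0,0,0]}
    - {"offset": [0.7,1.42,0],"rotation": [0,0,0]}

```text
t: 7.3
position: [0.45, -0.1698, 0.1365]
orientation: [0.676, 0.737, -0.001, -0.001]
contact_force: [-3.1, -4.8, 7.7]
opening: 0.0157
finger_force: 12.0
```

```bash
python3 - <<'E'
from h import *
s=manip.sense();print(s["position"],s["contact_force"],s["torque"])
circ([.4504,-.1704],[.441,-.201],range(484,569,12))
E
```

```text
[ 0.44998057 -0.16979176  0.13651651] [-3.08063628 -4.83837268  7.66111865] [-1.03752565  0.69848987  0.04653244]
[[-0.11, 0.2], [-0.25, 0.37], [-0.43, 0.51], [-0.63, 0.61], [-0.84, 0.66], [-1.07, 0.67], [-1.28, 0.63], [-1.49, 0.55]] cmd end [ 0.4705 -0.2136]
```

Call:
apply_moves:
  rows:
    - {"offset": [-0.11,0.2,-0.01],"rotation": [0,0,0]}
    - {"offset": [-0.25,0.37,-0.02],"rotation": [0,0,0]}
    - {"offset": [-0.43,0.51,-0.02],"rotation": [0,0,0]}
    - {"offset": [-0.63,0.61,-0.02],"rotation": [0,0,0]}
    - {"offset": [-0.84,0.66,-0.02],"rotation": [0,0,0]}
    - {"offset": [-1.07,0.67,-0.02],"rotation": [0,0,0]}
    - {"offset": [-1.28,0.63,-0.02],"rotation": [0,0,0]}
    - {"offset": [-1.49,0.55,-0.02],"rotation": [0,0,0]}

```text
t: 7.97
position: [0.4703, -0.2136, 0.1369]
orientation: [0.676, 0.737, 0.0, -0.0]
contact_force: [-1.0, 3.7, -0.0]
opening: 0.0159
finger_force: 12.0
```

```bash
python3 - <<'E'
from h import *
s=manip.sense();print(s["position"],s["contact_force"],s["torque"])
circ([.4705,-.2136],[.441,-.201],[580,592,604,616,628,636,642,648])
E
```

```text
[ 0.47029386 -0.21364775  0.13690376] [-1.02901376  3.71421599 -0.01287404] [ 0.40220032  0.21145767 -0.01460832]
[[-0.19, -0.13], [-0.34, -0.29], [-0.46, -0.48], [-0.54, -0.69], [-0.57, -0.91], [-0.56, -1.06], [-0.54, -1.17], [-0.52, -1.28]] cmd end [ 0.4335 -0.2323]
```

Call:
apply_moves:
  rows:
    - {"offset": [-0.19,-0.13,0],"rotation": [0,0,0]}
    - {"offset": [-0.34,-0.29,0],"rotation": [0,0,0]}
    - {"offset": [-0.46,-0.48,0],"rotation": [0,0,0]}
    - {"offset": [-0.54,-0.69,0],"rotation": [0,0,0]}
    - {"offset": [-0.57,-0.91,0],"rotation": [0,0,0]}
    - {"offset": [-0.56,-1.06,0],"rotation": [0,0,0]}
    - {"offset": [-0.55,-1.15,0],"rotation": [0,0,0]}
    - {"offset": [-0.54,-1.2,0],"rotation": [0,0,0]}

```text
t: 8.63
position: [0.4359, -0.2326, 0.1375]
orientation: [0.676, 0.737, 0.0, 0.001]
contact_force: [4.1, 0.8, -0.2]
opening: 0.0159
finger_force: 12.0
```

```bash
python3 - <<'E'
from h import *
s=manip.sense();print(s["position"],s["contact_force"],s["torque"])
E
```

```text
[ 0.43590583 -0.23257291  0.13748123] [ 4.07293516  0.78693074 -0.17778879] [ 0.20417235 -0.50088413  0.03971063]
```

Call:
apply_moves:
  rows:
    - {"offset": [0.01,-0.05,0],"rotation": [0,0,0]}
    - {"offset": [0.02,-0.1,0],"rotation": [0,0,0]}
    - {"offset": [0.02,-0.13,0],"rotation": [0,0,0]}
    - {"offset": [0.02,-0.13,0],"rotation": [0,0,0]}
    - {"offset": [0.02,-0.13,0],"rotation": [0,0,0]}

```text
t: 9.05
position: [0.435, -0.2326, 0.1382]
orientation: [0.676, 0.737, 0.001, 0.003]
contact_force: [9.8, 3.9, -0.4]
opening: 0.0158
finger_force: 12.0
```

Force rises to about 10 N and the knob lags the command, so the crank is at its stop. Releasing and rising.

Call:
apply_moves:
  rows:
    - {"offset": [0,0.07,0],"rotation": [0,0,0]}
    - {"offset": [0,0.07,0],"rotation": [0,0,0]}
    - {"offset": [0,0.07,0],"rotation": [0,0,0]}
    - {"offset": [0,0.07,0],"rotation": [0,0,0]}
    - {"offset": [0,0.07,0],"rotation": [0,0,0]}
    - {"offset": [0,0.07,0],"rotation": [0,0,0]}
  claw: 80

```text
t: 9.55
position: [0.4337, -0.2319, 0.137]
orientation: [0.676, 0.737, -0.0, -0.0]
contact_force: [0.6, 0.6, -0.1]
opening: 0.0523
finger_force: 0.0
```

Call:
apply_moves:
  rows:
    - {"offset": [0,0,-1],"rotation": [0,0,0]}
    - {"offset": [0,0,-2],"rotation": [0,0,0]}
    - {"offset": [0,0,-3],"rotation": [0,0,0]}
    - {"offset": [0,0,-4],"rotation": [0,0,0]}
    - {"offset": [0,0,-5],"rotation": [0,0,0]}
    - {"offset": [0,0,-5],"rotation": [0,0,0]}

```text
t: 10.05
position: [0.4366, -0.2335, 0.2929]
orientation: [0.676, 0.737, 0.001, 0.005]
contact_force: [0.3, -0.6, 0.4]
opening: 0.0701
finger_force: 0.0
```

```bash
python3 - <<'E'
from h import *
s=manip.sense();print(s["position"],s["contact_force"],s["opening"])
im=[]
for n in("top","side"):
    p,d=optics.snapshot(n);np.savez(f"{n}4.npz",p=p,d=d)
    p=p[205:285,280:400] if n=="top" else p[180:300,235:365]
    im.append(cv2.resize(p,None,fx=3.2,fy=3.2,interpolation=cv2.INTER_CUBIC))
    if n=="top":
        P=cloud("top",d,322,350,225,260);Z=P[...,2];k=(Z>.242)&(Z<.262)
        print(k.sum(),P[k].mean(0),cv2.minAreaRect(P[k][:,:2].astype(np.float32)*1000))
h=min(len(i) for i in im)
cv2.imwrite("pics/near4.png",np.hstack([i[:h] if 0 else cv2.copyMakeBorder(i,0,384-len(i),0,0,0) for i in im])[:,:,::-1])
print(rel((.4306,-.0874,.28)),rel((.4306,-.0874,.21)))
E
```

```text
[ 0.43657135 -0.23346421  0.29288848] [ 0.2524639  -0.57678259  0.4340577 ] 0.0700529971979906
191 [ 0.43039246 -0.08816687  0.24778294] ((430.598388671875, -88.77330017089844), (28.1420955657959, 26.143442153930664), 1.1165803670883179)
(array([4.82, 0.29, 0.26]), array([0.002, 0.002, 0.004])) (array([4.82, 0.28, 2.6 ]), array([0.002, 0.002, 0.004]))
```

View pics/near4.png

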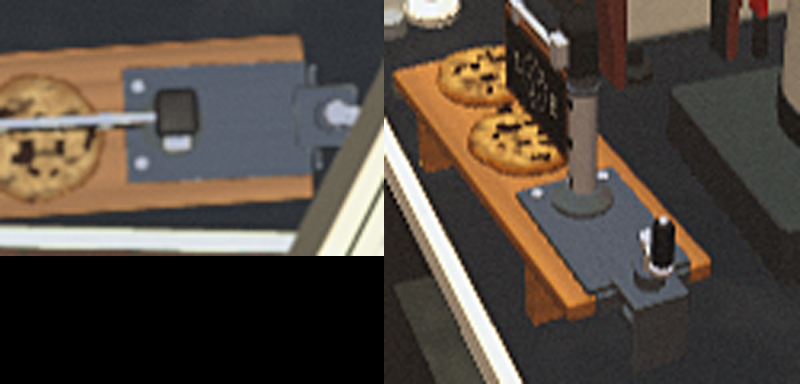

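The top view shows the grip block at about (335,240) with the button towards the robot. The side view shows the knob at the -y side, which is the crank's stop. The cookies are where they were. Moving over the grip now.

Call:
apply_moves:
  rows:
    - {"offset": [1.2,0.08,0],"rotation": [0,0,0]}
    - {"offset": [2.4,0.15,0],"rotation": [0,0,0]}
    - {"offset": [3.5,0.22,0],"rotation": [0,0,0]}
    - {"offset": [4.4,0.28,0],"rotation": [0,0,0]}
    - {"offset": [4.8,0.28,0],"rotation": [0,0,0]}
    - {"offset": [4.8,0.28,0],"rotation": [0,0,0]}
    - {"offset": [4.8,0.28,0],"rotation": [0,0,0]}

```text
t: 10.73
position: [0.4293, -0.0873, 0.2859]
orientation: [0.675, 0.737, -0.001, -0.001]
contact_force: [-0.5, -0.8, 0.3]
opening: 0.0701
finger_force: 0.0
```

```bash
python3 - <<'E'
from h import *
s=manip.sense();print(s["position"],s["contact_force"],s["opening"])
print(rel((.4305,-.088,.209)))
E
```

```text
[ 0.42933236 -0.08729945  0.28590852] [-0.4855251  -0.82028514  0.33056992] 0.07009734672315036
(array([-0.03,  0.04,  2.56]), array([-0.002, -0.   ,  0.006]))
```

Call:
apply_moves:
  rows:
    - {"offset": [-0.03,0.04,0.8],"rotation": [0,0,0]}
    - {"offset": [-0.03,0.04,1.5],"rotation": [0,0,0]}
    - {"offset": [-0.03,0.04,2.1],"rotation": [0,0,0]}
    - {"offset": [-0.03,0.04,2.45],"rotation": [0,0,0]}
    - {"offset": [-0.03,0.04,2.56],"rotation": [0,0,0]}
    - {"offset": [-0.03,0.04,2.56],"rotation": [0,0,0]}
    - {"offset": [-0.03,0.04,2.56],"rotation": [0,0,0]}

```text
t: 11.32
position: [0.4315, -0.0892, 0.2104]
orientation: [0.676, 0.737, -0.0, -0.0]
contact_force: [-0.5, 0.2, 0.6]
opening: 0.0703
finger_force: 0.0
```

Call:
apply_moves:
  rows:
    - {"offset": [0,0,0],"rotation": [0,0,0]}
    - {"offset": [0,0,0],"rotation": [0,0,0]}
    - {"offset": [0,0,0],"rotation": [0,0,0]}
    - {"offset": [0,0,0],"rotation": [0,0,0]}
    - {"offset": [0,0,0],"rotation": [0,0,0]}
    - {"offset": [0,0,0],"rotation": [0,0,0]}
    - {"offset": [0,0,0],"rotation": [0,0,0]}
    - {"offset": [0,0,0],"rotation": [0,0,0]}
  claw: 0
  grip_force: 22

```text
t: 11.98
position: [0.4327, -0.0885, 0.2107]
orientation: [0.676, 0.737, 0.001, 0.001]
contact_force: [5.1, 1.4, -2.0]
opening: 0.0308
finger_force: 21.9
```

Call:
apply_moves:
  rows:
    - {"offset": [0,0,0],"rotation": [0,0,0]}
    - {"offset": [0,0,0],"rotation": [0,0,0]}
    - {"offset": [0,0,0],"rotation": [0,0,0]}
    - {"offset": [0,0,0],"rotation": [0,0,0]}

```text
t: 12.32
position: [0.4327, -0.0885, 0.2107]
orientation: [0.676, 0.737, 0.001, 0.001]
contact_force: [4.8, 2.0, -2.5]
opening: 0.0305
finger_force: 21.9
```

The opening is 31 mm, so the button is fully in. Pulling up slowly.

Call:
apply_moves:
  rows:
    - {"offset": [0,0.05,-0.1],"rotation": [0,0,0]}
    - {"offset": [0,0.05,-0.25],"rotation": [0,0,0]}
    - {"offset": [0,0.05,-0.4],"rotation": [0,0,0]}
    - {"offset": [0,0.05,-0.55],"rotation": [0,0,0]}
    - {"offset": [0,0.05,-0.7],"rotation": [0,0,0]}
    - {"offset": [0,0.05,-0.85],"rotation": [0,0,0]}
    - {"offset": [0,0.05,-1.0],"rotation": [0,0,0]}
    - {"offset": [0,0.05,-1.0],"rotation": [0,0,0]}

```text
t: 12.98
position: [0.4328, -0.0884, 0.2412]
orientation: [0.676, 0.737, 0.0, 0.0]
contact_force: [-0.1, -1.1, -1.9]
opening: 0.0308
finger_force: 22.0
```

Call:
apply_moves:
  rows:
    - {"offset": [0,0,-0.2],"rotation": [0,0,0]}
    - {"offset": [0,0,-0.4],"rotation": [0,0,0]}
    - {"offset": [0,0,-0.6],"rotation": [0,0,0]}
    - {"offset": [0,0,-0.8],"rotation": [0,0,0]}
    - {"offset": [0,0,-1.0],"rotation": [0,0,0]}
    - {"offset": [0,0,-1.15],"rotation": [0,0,0]}
    - {"offset": [0,0,-1.3],"rotation": [0,0,0]}
    - {"offset": [0,0,-1.3],"rotation": [0,0,0]}

```text
t: 13.65
position: [0.4328, -0.0884, 0.2802]
orientation: [0.676, 0.737, -0.0, 0.0]
contact_force: [-0.4, -0.5, -2.4]
opening: 0.0306
finger_force: 22.0
```

```bash
python3 - <<'E'
from h import *
s=manip.sense();print(s["position"],s["contact_force"],s["opening"])
im=[]
for n in("top","side"):
    p,d=optics.snapshot(n)
    p=p[205:285,250:400] if n=="top" else p[150:300,225:355]
    im.append(cv2.resize(p,(400,400*p.shape[0]//p.shape[1]),interpolation=cv2.INTER_CUBIC))
H=max(map(len,im))
cv2.imwrite("pics/near5.png",np.hstack([cv2.copyMakeBorder(i,0,H-len(i),0,0,0) for i in im])[:,:,::-1])
E
```

```text
[ 0.43276217 -0.08841997  0.28018025] [-0.42240987 -0.46376211 -2.41303941] 0.030618645840110835
```

View pics/near5.png

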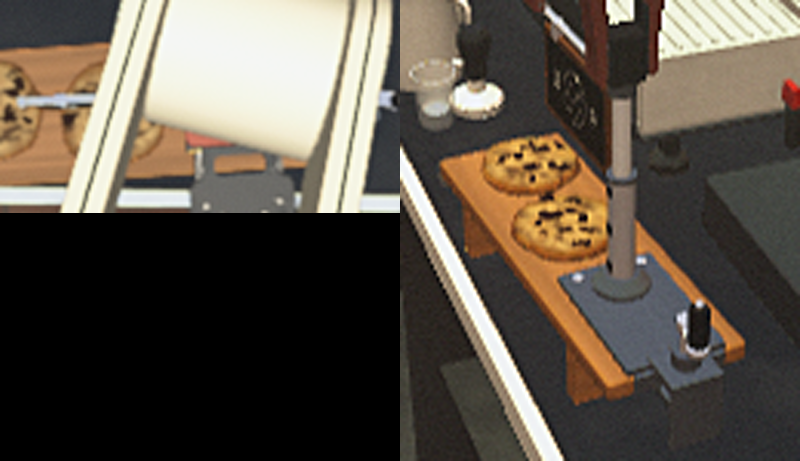

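The mast is out with the card raised clear of the cookies, and the stand is flat. The lift measures 69.5 mm, so I'll nudge up gently to feel the end stop.

Call:
apply_moves:
  rows:
    - {"offset": [0,0,-0.03],"rotation": [0,0,0]}
    - {"offset": [0,0,-0.05],"rotation": [0,0,0]}
    - {"offset": [0,0,-0.05],"rotation": [0,0,0]}
    - {"offset": [0,0,-0.05],"rotation": [0,0,0]}
    - {"offset": [0,0,-0.05],"rotation": [0,0,0]}
    - {"offset": [0,0,-0.05],"rotation": [0,0,0]}

```text
t: 14.25
position: [0.4327, -0.0884, 0.2806]
orientation: [0.676, 0.737, -0.0, -0.0]
contact_force: [-0.1, -1.3, -7.0]
opening: 0.0305
finger_force: 22.0
```

The downward force rose to 7 N with almost no further rise, so the mast is on its top stop with the button still in. Handing in.

```bash
python3 -c "
from rig import manip
print(manip.close_job())"
```

```text
the job is handed in; nothing more can be done
None
```

I wound the clamp's crank to its stop, squeezed the button and pulled the mast up to its top stop, and handed the job in at about 14 s still holding it there with the button in; the stand and cookies looked unmoved in the last picture, the spice jar was not checked separately, and no verdict was returned.

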